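# Clear the rotor off the cell plate and seat the flotation cell

### The job

A used rotor has been left standing inside the square frame of the steel cell plate. First lift it out and stand it upright in the shallow steel tray; then stand the square white flotation cell upright on the plate inside the frame, its sides square with the frame (its lip may point to any side of the frame). Set both down rather than dropping them, and let go.

Things in the scene. Friction and masses are not known exactly. Their poses are not given: they have to be found in the camera images.
- rotor: Used rotor: black rubber foot 44 mm across, 22 mm high, with a plain round steel shaft, 16 mm in diameter, rising from its centre to 105 mm above the underside; 0.15 to 0.31 kg. Starts upright on the cell plate, inside the frame. Origin: centre of the underside; z up the shaft. An identical spare standing on the bench between plate and tray is not needed.
- cell: Flotation cell: empty open-topped square box of white plastic, 56 x 56 mm, 80 mm high, walls 3 mm, 0.09 to 0.18 kg. A lip 40 mm wide reaches 20 mm out from its -x side at z 70 to 82 mm; the y sides are flat. Stands on the bench in a row with a round white beaker (85 mm high) and a closed white bottle (150 mm high). Origin: centre of the underside; x, y square to the sides, z up.
- dock: Cell plate: fixed steel plate 120 x 120 mm, upper face 8 mm above the bench, with a low square frame centred on it, 84 x 84 mm inside, bars 4 mm thick, tops 18 mm above the bench. Brass nuts at the corners, tops 16 mm above the bench. Origin: centre of the plate's underside, at bench height; x and y parallel to the bars, z up.
- tray: Empty shallow steel tray, fixed on the bench across from the cell plate: 150 mm along its x, 130 mm along its y, rim 22 mm above the bench, walls and floor 3 mm thick. Origin: centre of the underside, at bench height; z up.
Mind the look-alikes: they are no part of the job. Leave any turquoise or yellow look-alike of the rotor alone.

How it is judged:
On the way, in this order (a step that is already met when the one before it is completed fails the run):
1. the used rotor stands upright and released in the tray (x of rotor in the frame of tray between -0.065 and 0.065 m and y of rotor in the frame of tray between -0.055 and 0.055 m and z of rotor in the frame of tray below 0.01 m and angle between rotor's own z axis and vertical below 0.12 rad and linear speed of rotor below 0.03 m/s and contact force between rotor and the fingers below 0.1 N), for 0.2 s.
2. the cell stands upright and released inside the frame on the plate, square with it (horizontal distance between cell and dock below 0.021 m and z of cell in the frame of dock below 0.0125 m and angle between cell's own z axis and vertical below 0.08 rad and (angle between the x axis of cell and the x axis of dock, either way round below 0.26 rad or angle between the x axis of cell and the y axis of dock, either way round below 0.26 rad) and linear speed of cell below 0.03 m/s and contact force between cell and the fingers below 0.1 N), for 0.2 s.
At the end, for the whole second after the job is handed in: Rotor on the tray floor (axis within 65 mm in x, 55 mm in y of the tray centre, upright within 7 degrees); cell on the plate inside the frame (within 21 mm of its centre, underside below 12.5 mm, upright within 4.5 degrees, square within 15 degrees, lip to any side); both at rest, released (all of step 1 and all of step 2); the robot touches nothing.
It fails at once if the rotor is dropped over the tray (falls freely from more than about 30 mm) (linear speed of rotor above 0.75 m/s and contact force between rotor and the fingers below 0.05 N and horizontal distance between rotor and tray below 0.09 m).
It fails at once if the cell is dropped over the plate (falls freely from more than about 30 mm) (linear speed of cell above 0.75 m/s and contact force between cell and the fingers below 0.05 N and horizontal distance between cell and dock below 0.09 m).
It also fails if it takes over 51 s, if anything falls off the work surface, if the arm or the gripper's body presses on something with over 40 N, if the wrist force passes 120 N, or if a joint passes its speed limit or range.

### The arm

A 6-joint arm with a two-finger parallel gripper is mounted at the origin on the work surface. World frame = base frame: x ahead of the robot, y to its left, z up, the work surface at z = 0. Lengths are in m, angles in rad, forces in N, time in s.
With the tool pointing down it reaches from about 0.3 to 0.875 m from the base axis. Payload 6.4 kg.
Tool frame: the origin (TCP) lies midway between the tips of the shut fingers; the grasp point (between the pads) lies 19 mm behind it; z points along the fingers, y is the direction in which the jaws open and shut (so a half turn about z gives the same grasp; the last joint's range is limited). The gripper opens to 85 mm and grips with 20 to 120 N. Pads are 22 mm wide; open, the fingers measure 114 mm over their backs; the gripper's body (76 mm by 85 mm) begins 54 mm behind the grasp point. The pads swing forward as they close: fully open they stand 13 mm farther back than shut.
Start: joints at [0.895, 0.181, 1.607, -0, 1.354, -0.206], TCP at [0.26, 0.513, 0.21] pointing down, gripper open.
Joint ranges: [-2.99, 2.99], [-0.89, 2.07], [0.3, 2.58], [-1.14, 4.28], [0, 2.63], [-3.12, 3.12]. Speed limits (rad/s): [2.57, 2.57, 3.01, 3.14, 3.14, 3.14].

### API

Orientations are given as [roll, pitch, yaw] about the fixed x, y, z axes, in that order (R = Rz(yaw) Ry(pitch) Rx(roll)).
In Python, from cell import env gives the robot as it stands.
- The arm moves only by the tool jog_arm, never from a script. Its argument "rows" is text: rows parted by semicolons, each of 4 numbers parted by spaces: the shift along the tool's x, y, z each as a share of 300 mm, from -1 to 1, then the turn about the tool's z as a share of pi rad, from -1 to 1. In form: dx dy dz roll; .... A call has 1 to 12 rows; each row is the pose to reach, as a shift and turn from the pose commanded when the call began, along the tool's axes at that moment, turning the shorter way round; what a row does not reach only later rows make up. A row lasts 1/10 s, in which the tool goes at most 50 mm and 8.59 degrees, less where a joint would pass 70% of its speed; a pose out of reach is approached as far as the arm can. A call with a number of a shift or a turn outside -1 to 1 is refused whole. A call with a gripper value outside its range is refused whole. "hand" is the opening, from 0 (shut) to 1 (fully open), set as the call begins (left out, the last holds). The fingers move at their own pace and stop on an object; "newtons" is the grip in N (left out, the last holds). Time passes only in rows, so rows that repeat a pose let the fingers close. It gives the time, the measured TCP pose, the force and the opening at its end, in the units of the state.
- env.observe(): the state, without advancing time (a new reading comes with each control period).
- env.get_image(name): name is "scene" or "top" or "wrist"; returns (picture, depth): 400x640x3 uint8, red, green, blue; 400x640 float32, m along the optical axis (not along the pixel's ray), 0 where there is no reading.
- env.camera_info(name): a dict with "fx", "fy", "cx", "cy" (pixels), "T" (4x4, takes a point from camera to world coordinates); the wrist camera has in their place "mount" (4x4, takes a point from camera to tool coordinates, whose origin is the TCP and whose axes are the flange's). Camera axes: x right, y up, looking along -z (the intrinsics and any distortion apply to the point x, -y, -z); pixel columns grow to the right and rows downward; lengths in m; the calibration is good to about 2 mm. The wrist camera is an equidistant fisheye: a pixel r from the principal point sees the ray r / f radians off the axis. A picture is of the moment at which its call begins: read the wrist's pose just before it. camera_info takes no time and is no camera call.
- env.finish_job(): hands the job in, once; it reports no verdict.
The state is a dict: "time": time; "joints": joint angles; "joint_vel": joint speeds; "tau": joint torques, N m; "eef_pos": TCP position; "tool_rot": TCP orientation; "force": force on the tool from outside, world axes, zero at the start; "wrist_torque": the same for the moment, N m; "finger_gap": finger opening in m.
Only numpy, scipy, OpenCV 4.12 (cv2) and the standard library are available. Lean on these libraries where they do the work, as an engineer would, in place of code of your own. Each camera call takes 0.05 s, during which the arm holds its last target. There are 200 camera calls.

## Working session

There is one attempt and no reset: what is moved stays moved. The work goes in short steps, Python scripts to look and compute and a tool call to move; the robot and the scene stay as the last step left them, time stands still between calls to the robot, and variables do not carry over. Pictures are saved under pics/ and viewed, about 8 in all and at most 12, crops included, and the job is handed in when it is done.

Besides the shell and the picture viewer there is one more tool, called after "Call:" as name(argument=value, ...) on one line, values as JSON. jog_arm: Moves the arm, as the interface text tells. Its arguments: {"type":"object","properties":{"rows":{"type":"string"},"hand":{"type":"number"},"newtons":{"type":"number"}},"required":["rows"]}

```bash
mkdir -p pics
cat > h.py <<'E'
import numpy as np,cv2
from cell import env
from scipy.spatial.transform import Rotation as R
def pts(name):
    im,d=env.get_image(name);c=env.camera_info(name)
    v,u=np.mgrid[0:400,0:640]
    p=np.stack([(u-c['cx'])/c['fx']*d,-(v-c['cy'])/c['fy']*d,-d],-1)
    T=np.array(c['T']);return im,d,p@T[:3,:3].T+T[:3,3]
def save(n,im): cv2.imwrite('pics/'+n,cv2.cvtColor(im,cv2.COLOR_RGB2BGR))
E
python3 - <<'E'
from h import *
print(env.observe());
for n in('top','scene'):
    im,d,P=pts(n);save(n+'.png',im);np.savez(n+'.npz',im=im,d=d,P=P);c=env.camera_info(n);print(c)
print(env.camera_info('wrist'))
E
```

```text
{'time': 0.0, 'joints': array([ 8.94737308e-01,  1.81530221e-01,  1.60797758e+00,  2.50300723e-05,
        1.35378736e+00, -2.06301850e-01]), 'joint_vel': array([ 1.83336374e-04, -3.48744873e-05, -8.67857635e-06, -5.26173490e-04,
       -2.86185398e-05,  2.29793902e-03]), 'tau': array([-1.34432357e-03, -4.44874012e+01, -3.51330793e+01, -4.18462560e-04,
        9.08444548e-03, -1.98010372e-05]), 'eef_pos': array([0.25990121, 0.51227539, 0.20940496]), 'tool_rot': array([-3.13993125e+00, -3.72659884e-04,  2.67182977e+00]), 'force': array([0.32733957, 0.45426042, 0.53186974]), 'wrist_torque': array([-0.00446885, -0.00398848,  0.00535724]), 'finger_gap': 0.08532704074292834}
{'fx': 476.0699719693999, 'fy': 476.0699719693999, 'cx': 318.9321864908216, 'cy': 194.33391475363854, 'T': array([[-0.00768429,  0.99010577, -0.1401125 ,  0.39437665],
       [-0.99928087, -0.00240044,  0.03784158, -0.01994811],
       [ 0.03713084,  0.14030253,  0.9894122 ,  0.8562703 ],
       [ 0.        ,  0.        ,  0.        ,  1.        ]])}
{'fx': 428.9617642875991, 'fy': 428.9617642875991, 'cx': 321.6862438911892, 'cy': 199.49375941684508, 'T': array([[ 0.14989002, -0.82011784,  0.55221346,  0.9751284 ],
       [ 0.98858009,  0.11552162, -0.09676865, -0.12429167],
       [ 0.01556911,  0.56041188,  0.82806771,  0.77177901],
       [ 0.        ,  0.        ,  0.        ,  1.        ]])}
{'fx': 309.70691628693146, 'fy': 309.70691628693146, 'cx': 317.25403465137697, 'cy': 201.11257494925897, 'mount': array([[ 3.47713814e-04,  9.57769821e-01,  2.87535821e-01,
         7.53267078e-02],
       [ 9.99999897e-01, -2.48946009e-04, -3.80059789e-04,
        -7.20013621e-05],
       [-2.92428901e-04,  2.87535924e-01, -9.57769809e-01,
        -1.63924697e-01],
       [ 0.00000000e+00,  0.00000000e+00,  0.00000000e+00,
         1.00000000e+00]])}
```

View pics/top.png

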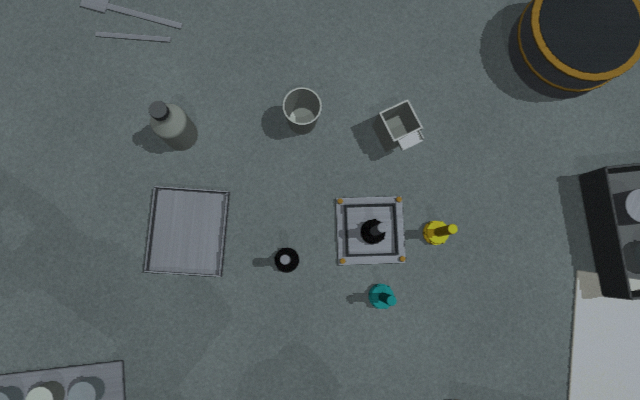

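View pics/scene.png

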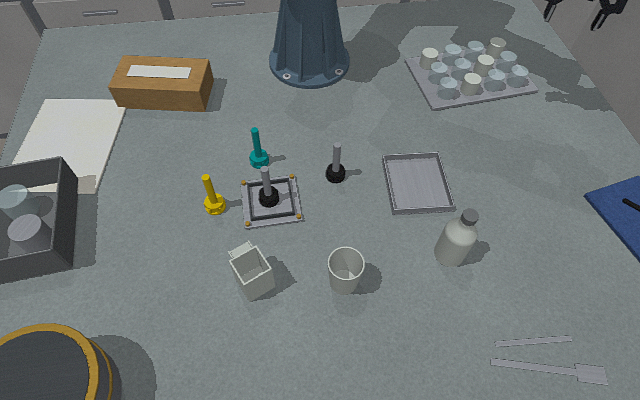

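Top view: the used rotor is at (373,231) in the frame, the spare at (287,260) and the tray centre at (187,231). The cell is at (403,124) with its lip towards (410,141). The yellow look-alike is at (437,232) and the teal one at (382,297).

Run:
```python
from h import *
D={n:np.load(n+'.npz') for n in('top','scene')}
P=np.concatenate([D[n]['P'][D[n]['d']>0] for n in D])
T=D['top'];Pt=T['P']
for n,u,v in(('dock',370,231),('tray',187,231),('cell',403,124),('rotor',373,231),('spare',287,260),('teal',382,297),('yel',435,232)):print(n,Pt[v,u].round(3))
def rect(Q,l):
    r=cv2.minAreaRect(Q[:,:2].astype(np.float32)*1000);print(l,len(Q),np.round(r[0],1),np.round(r[1],1),round(r[2],1))
def sel(P,u,v,r,z0,z1):
    c=Pt[v,u];return P[(np.hypot(*(P[:,:2]-c[:2]).T)<r)&(P[:,2]>z0)&(P[:,2]<z1)]
for nm in D:
    p=D[nm]['P'][D[nm]['d']>0]
    print(nm,'bench z',np.median(sel(p,330,290,.03,-.05,.05)[:,2]))
    rect(sel(p,370,231,.075,.012,.022),'frame')
    rect(sel(p,370,231,.1,.005,.022),'plate')
    rect(sel(p,187,231,.12,.012,.03),'tray')
    rect(sel(p,403,124,.08,.074,.09),'cell top')
    for n,u,v in(('rotor',373,231),('spare',287,260),('teal',382,297),('yel',437,232)):
        q=sel(p,u,v,.06,.04,.098);print(n,q.mean(0).round(4),np.ptp(q,0).round(3),sel(p,u,v,.06,.04,.15)[:,2].max())
        q=sel(p,u,v,.06,.095,.115);print('  top',len(q),q.mean(0).round(4))
q=sel(P,403,124,.09,.068,.09);b=sel(D['top']['P'][D['top']['d']>0],403,124,.09,.06,.09)
for nm in('top',):
    m=(T['P'][...,2]>.06)
    im=cv2.resize(T['im'][80:170,360:450],None,fx=4,fy=4);im2=cv2.resize(T['im'][185:275,325:415],None,fx=4,fy=4)
    save('crop.png',np.hstack([im,im2]))
```

```text
dock [ 0.446 -0.138  0.042]
tray [0.45  0.182 0.005]
cell [ 0.646 -0.209  0.007]
rotor [ 0.444 -0.139  0.073]
spare [0.397 0.002 0.107]
teal [ 0.337 -0.152  0.068]
yel [ 0.444 -0.252  0.037]
top bench z 0.0006645739770214654
frame 640 [ 447.5 -144.1] [110.9 115.8] 0.3
plate 4037 [ 450.9 -139.6] [169.5 175. ] 56.3
tray 841 [449.8 179.4] [131.1 150.2] 85.8
cell top 550 [ 623.  -192.3] [75.3 57.4] 25.8
rotor [ 0.4447 -0.1407  0.071 ] [0.015 0.011 0.056] 0.11717026826906385
  top 82 [ 0.4466 -0.1448  0.1111]
spare [3.978e-01 3.000e-04 7.260e-02] [0.011 0.002 0.038] 0.1089519303643709
  top 80 [0.3983 0.0063 0.1056]
teal [ 0.3364 -0.1537  0.0704] [0.014 0.009 0.056] 0.10850097354332189
  top 93 [ 0.3342 -0.1585  0.1047]
yel [ 0.4438 -0.2546  0.0706] [0.016 0.009 0.057] 0.10847932027373541
  top 92 [ 0.4449 -0.2592  0.1044]
scene bench z 0.0013130006805904815
frame 544 [ 455.5 -143.7] [114.5 116.8] 3.9
plate 2394 [ 442.5 -142.3] [153.7 181.4] 69.8
tray 764 [451.5 177.5] [131.5 153.8] 85.7
cell top 487 [ 624.9 -193.8] [76.3 55.9] 25.6
rotor [ 0.4548 -0.1478  0.0698] [0.01  0.015 0.057] 0.11655368539498323
  top 80 [ 0.452  -0.1478  0.1079]
spare [0.4058 0.0036 0.0701] [0.012 0.016 0.057] 0.10893677866697904
  top 60 [0.4026 0.0042 0.1037]
teal [ 0.3414 -0.1606  0.0698] [0.01  0.015 0.058] 0.10886398529288799
  top 58 [ 0.3384 -0.1608  0.1037]
yel [ 0.4527 -0.2605  0.0695] [0.011 0.015 0.058] 0.1093367745878282
  top 66 [ 0.4493 -0.2615  0.1041]
```

View pics/crop.png

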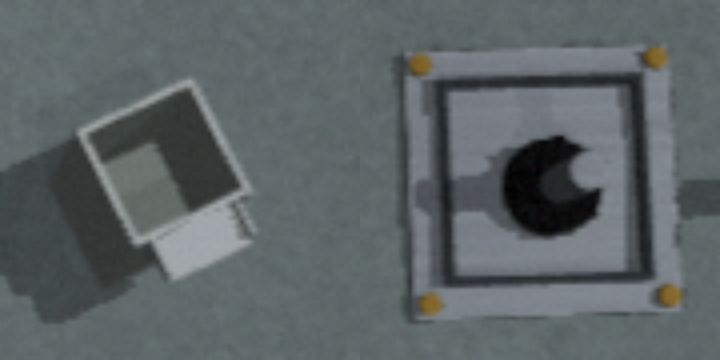

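Call:
jog_arm(rows="-.889 -.719 0 .35;-.889 -.719 0 .35;-.889 -.719 0 .35;-.889 -.719 0 .35;-.889 -.719 0 .35;-.889 -.719 0 .35;-.889 -.719 0 .35;-.889 -.719 0 .35;-.889 -.719 0 .35;-.889 -.719 0 .35", hand=1)

```text
time: 1.1
eef_pos: [0.4001, 0.1998, 0.21]
tool_rot: [-3.141, -0.0, 1.574]
force: [0.7, 0.1, -0.1]
finger_gap: 0.0853
```

```bash
cat >> h.py <<'E'
def ray(n,u,v,z):
    c=env.camera_info(n);T=np.array(c['T']);r=T[:3,:3]@np.array([(u-c['cx'])/c['fx'],-(v-c['cy'])/c['fy'],-1]);o=T[:3,3]
    return o+r*(z-o[2])/r[2]
def move(x,y,z,yaw):
    s=env.observe();p=s['eef_pos'];Rm=R.from_euler('xyz',s['tool_rot']).as_matrix()
    d=Rm.T@(np.array([x,y,z])-p);t=-(np.radians(yaw)-s['tool_rot'][2]);t=(t+np.pi)%(2*np.pi)-np.pi
    print('at',p.round(4),np.degrees(s['tool_rot']).round(1),'t',s['time'],'row',(d/.3).round(4),round(t/np.pi,4))
E
python3 - <<'E'
from h import *
q=np.array([ray('top',u,v,.016)[:2] for u,v in((340,201),(399,199.5),(402.75,258.75),(342.75,260.75))])
print(q.round(4),q.mean(0)); d=np.diff(np.vstack([q,q[:1]]),axis=0);print(np.degrees(np.arctan2(d[:,1],d[:,0])),np.hypot(*d.T))
move(.448,-.146,.21,90)
E
```

```text
[[ 0.5013 -0.0896]
 [ 0.5037 -0.1956]
 [ 0.3984 -0.199 ]
 [ 0.3957 -0.093 ]] [ 0.44976127 -0.14428686]
[ -88.70511345 -178.18254806   91.44983883    1.82409244] [0.10606917 0.10532697 0.10605471 0.10561391]
at [0.4001 0.1998 0.21  ] [-180.    -0.    90.2] t 1.1 row [-1.1532e+00  1.5610e-01 -2.0000e-04] 0.001
```

Call:
jog_arm(rows="-1 .156 0 0;-1 .156 0 0;-1 .156 0 0;-1 .156 0 0;-1 .156 0 0;-1 .156 0 0;-1 .156 0 0")

```text
time: 1.8
eef_pos: [0.4485, -0.1042, 0.2104]
tool_rot: [3.141, 0.002, 1.57]
force: [-0.1, 0.4, 0.5]
finger_gap: 0.0851
```

Call:
jog_arm(rows="-.153 0 0 0;-.153 0 0 0;-.153 0 0 0;-.153 0 0 0")

```text
time: 2.2
eef_pos: [0.4478, -0.1444, 0.21]
tool_rot: [-3.141, -0.001, 1.575]
force: [-0.4, -0.4, 0.3]
finger_gap: 0.0851
```

```bash
cat >> h.py <<'E'
def wp(P):
    "world point -> wrist pixel"
    s=env.observe();c=env.camera_info('wrist');M=np.array(c['mount'])
    Rm=R.from_euler('xyz',s['tool_rot']).as_matrix()
    q=((np.atleast_2d(P)-s['eef_pos'])@Rm-M[:3,3])@M[:3,:3]; q=q*[1,-1,-1]
    th=np.arctan2(np.hypot(q[:,0],q[:,1]),q[:,2]);ph=np.arctan2(q[:,1],q[:,0])
    return np.stack([c['cx']+c['fx']*th*np.cos(ph),c['cy']+c['fy']*th*np.sin(ph)],-1)
E
python3 - <<'E'
from h import *
move(.448,-.146,.08,90)
P=[[.448,-.146,.113],[.448,-.146,.03],[.4498,-.1443,.008]]
px=wp(P);print(px)
im,d=env.get_image('wrist')
for p in px: cv2.drawMarker(im,tuple(int(round(a)) for a in p),(255,0,0),0,8,1)
save('w1.png',im)
E
```

```text
at [ 0.4478 -0.1444  0.21  ] [-1.80e+02 -1.00e-01  9.02e+01] t 2.2 row [-0.0059  0.0009  0.4334] 0.0012
[[319.63880608 198.47498312]
 [319.16347292 178.12964886]
 [320.57384809 172.83768567]]
```

View pics/w1.png

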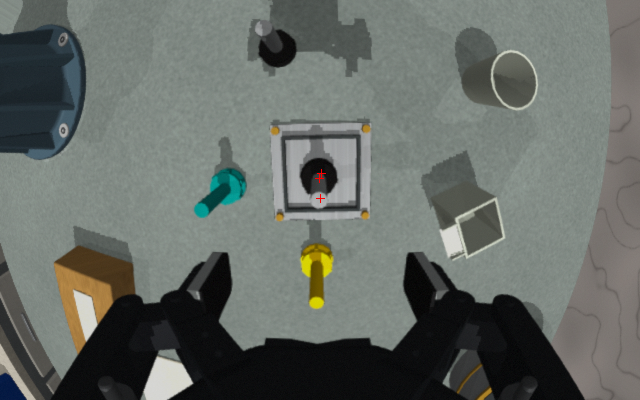

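The shaft top shows at (320,200), about where I predicted it. Descend and grip.

Call:
jog_arm(rows="-.005 0 .15 0;-.005 0 .3 0;-.005 0 .4 0;-.005 0 .43 0;-.005 0 .46 0;-.005 0 .46 0")

```text
time: 2.85
eef_pos: [0.4482, -0.1473, 0.0726]
tool_rot: [3.141, 0.0, 1.573]
force: [-0.6, 0.1, 0.3]
finger_gap: 0.0853
```

Call:
jog_arm(rows="0 0 0 0;0 0 0 0;0 0 0 0;0 0 0 0;0 0 0 0;0 0 0 0;0 0 0 0;0 0 0 0;0 0 0 0;0 0 0 0", hand=0, newtons=40)

```text
time: 3.85
eef_pos: [0.4483, -0.148, 0.0727]
tool_rot: [3.141, 0.001, 1.572]
force: [0.8, 0.4, 5.9]
finger_gap: 0.0144
```

Call:
jog_arm(rows="0 0 -.04 0;0 0 -.1 0;0 0 -.2 0;0 0 -.3 0;0 0 -.42 0;0 0 -.42 0;0 0 -.42 0")

```text
time: 4.55
eef_pos: [0.4476, -0.1476, 0.1987]
tool_rot: [3.141, 0.0, 1.572]
force: [-0.5, 0.7, -3.5]
finger_gap: 0.0143
```

Run:
```python
from h import *
move(.4505,.179,.20,90)
im,d=env.get_image('wrist');save('w2.png',cv2.resize(im[80:400,160:480],None,fx=1.8,fy=1.8))
```

```text
at [ 0.4476 -0.1476  0.1987] [180.    0.   90.1] t 4.55 row [ 1.0887  0.0113 -0.0049] 0.0005
```

View pics/w2.png

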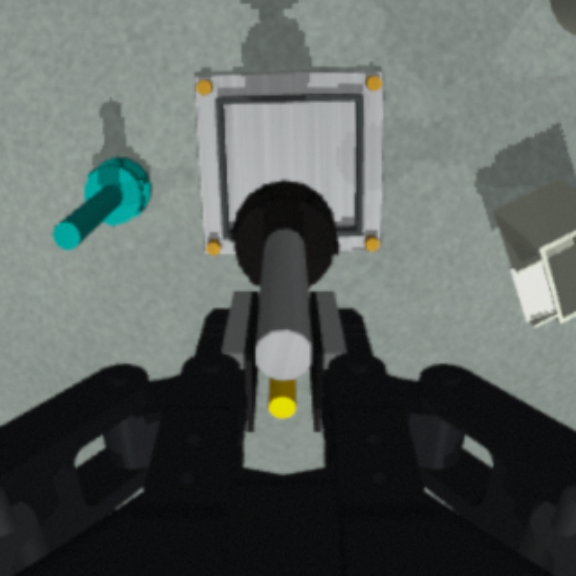

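Rotor is held upright, its underside about 134 mm up. Carry it to the tray.

Call:
jog_arm(rows=".1 0 0 0;.25 0 0 0;.4 0 0 0;.55 .01 0 0;.7 .01 0 0;.85 .01 0 0;.97 .01 0 0;1 .01 0 0;1 .01 0 0")

```text
time: 5.5
eef_pos: [0.4488, 0.1532, 0.1965]
tool_rot: [-3.138, 0.001, 1.575]
force: [-1.1, -0.4, -2.2]
finger_gap: 0.014
```

Call:
jog_arm(rows=".05 0 0 0;.09 0 .05 0;.09 0 .2 0;.09 0 .3 0;.09 0 .38 0;.09 0 .4 0;.09 0 .415 0;.09 0 .42 0;.09 0 .42 0;.09 0 .42 0")

```text
time: 6.5
eef_pos: [0.4512, 0.1793, 0.0734]
tool_rot: [3.14, -0.0, 1.572]
force: [0.8, -0.0, -1.2]
finger_gap: 0.0142
```

Run:
```python
from h import *
move(.4505,.179,.0677,90);s=env.observe();print(s['force'],s['finger_gap'])
im,d,P=pts('scene');save('s2.png',cv2.resize(im[110:260,330:520],None,fx=3.5,fy=3.5))
m=(abs(P[...,0]-.45)<.05)&(abs(P[...,1]-.18)<.05)&(im.max(-1)<45)
print(P[m][:,2].min() if m.any() else None)
```

```text
at [0.4512 0.1793 0.0734] [179.9  -0.   90.1] t 6.5 row [-0.0011 -0.0025  0.019 ] 0.0004
[ 0.77536568 -0.04585387 -1.22752519] 0.014171712142012474
0.009813495911043524
```

View pics/s2.png

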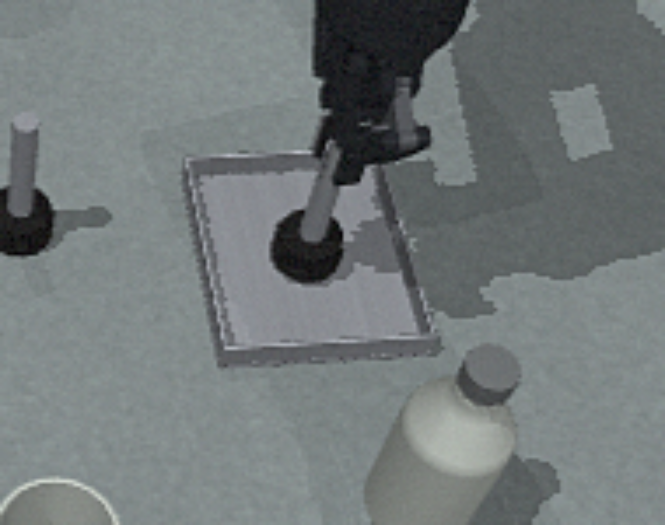

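The rotor seems to lean along y in the grip. I'll measure the lean.

```bash
cat > tilt.py <<'E'
from h import *
im,d,P=pts('scene')
for nm,c in(('rotor',(.45,.175)),('spare',(.402,.004))):
    m=(abs(P[...,0]-c[0])<.06)&(abs(P[...,1]-c[1])<.05)&(d>0)
    g=im.astype(int);gr=g.mean(-1)
    m&=(P[...,2]>.032)&(P[...,2]<(.068 if nm=='rotor' else .09))&(gr>60)
    q=P[m]
    print(nm,len(q))
    if len(q)<10: continue
    for z in np.arange(.03,.095,.01):
        k=(q[:,2]>z)&(q[:,2]<z+.01)
        if k.sum()>3:print(round(z+.005,3),k.sum(),np.median(q[k],0).round(4))
    a=np.polyfit(q[:,2],q[:,0],1)[0],np.polyfit(q[:,2],q[:,1],1)[0];print('slope x,y',np.round(a,3))
E
python3 tilt.py
```

```text
rotor 80
0.035 15 [0.457  0.1758 0.0376]
0.045 20 [0.457  0.1769 0.044 ]
0.055 26 [0.4565 0.1756 0.0558]
0.065 19 [0.4557 0.1763 0.0649]
slope x,y [-0.031 -0.006]
spare 128
0.035 13 [0.4071 0.0027 0.0352]
0.045 28 [0.4065 0.0025 0.0437]
0.055 19 [0.4065 0.0036 0.0544]
0.065 23 [0.4062 0.0034 0.0659]
0.075 21 [0.4065 0.0052 0.076 ]
0.085 24 [0.4062 0.0029 0.0857]
slope x,y [0.007 0.009]
```

The shaft's slope is under 2°, so it is upright and the lean was perspective. Lower it the last 5–6 mm.

Call:
jog_arm(rows="0 0 .006 0;0 0 .012 0;0 0 .016 0;0 0 .019 0;0 0 .019 0;0 0 .019 0")

```text
time: 7.2
eef_pos: [0.4509, 0.1795, 0.0677]
tool_rot: [3.141, -0.0, 1.572]
force: [-4.1, -0.2, 7.9]
finger_gap: 0.0141
```

Contact shows as 7.9 N upward. Release slowly and retract.

Call:
jog_arm(rows="0 0 0 0;0 0 0 0;0 0 0 0;0 0 0 0;0 0 0 0;0 0 0 0;0 0 0 0", hand=0.5)

```text
time: 7.9
eef_pos: [0.4503, 0.1793, 0.0665]
tool_rot: [-3.141, 0.0, 1.572]
force: [-0.1, 0.4, -0.0]
finger_gap: 0.0424
```

Call:
jog_arm(rows="0 0 -.1 0;0 0 -.25 0;0 0 -.4 0;0 0 -.52 0;0 0 -.52 0;0 0 -.52 0", hand=1)

```text
time: 8.5
eef_pos: [0.4507, 0.1794, 0.2233]
tool_rot: [3.14, -0.0, 1.572]
force: [-0.5, -0.2, -0.0]
finger_gap: 0.0852
```

```bash
sed -i 's/\.068 if/.095 if/' tilt.py; python3 tilt.py
python3 - <<'E'
from h import *
move(.633,-.1885,.22,25.8)
E
```

```text
rotor 149
0.035 17 [0.4558 0.1754 0.0355]
0.045 24 [0.4572 0.1762 0.0438]
0.055 26 [0.4567 0.175  0.0553]
0.065 22 [0.4568 0.1754 0.0658]
0.075 24 [0.457  0.1757 0.0754]
0.085 23 [0.4569 0.1769 0.0858]
0.095 13 [0.4567 0.1755 0.0924]
slope x,y [0.012 0.012]
spare 129
0.035 17 [0.4066 0.0026 0.036 ]
0.045 19 [0.4061 0.0026 0.0445]
0.055 25 [0.4061 0.0019 0.0546]
0.065 21 [0.406  0.0036 0.0644]
0.075 20 [0.406  0.0034 0.0736]
0.085 27 [0.4062 0.0031 0.0844]
slope x,y [0.002 0.013]
at [0.4498 0.1793 0.2219] [-180.     0.    90.1] t 8.55 row [-1.2267  0.6089  0.0059] 0.3571
```

The rotor stands upright and released. Next, the cell.

Call:
jog_arm(rows="-1 .609 0 .357;-1 .609 0 .357;-1 .609 0 .357;-1 .609 0 .357;-1 .609 0 .357;-1 .609 0 .357;-1 .609 0 .357;-1 .609 0 .357;-1 .609 0 .357")

```text
time: 9.45
eef_pos: [0.6324, -0.1216, 0.219]
tool_rot: [-3.138, 0.004, 0.448]
force: [0.4, 0.1, 0.7]
finger_gap: 0.0854
```

Run:
```python
from h import *
move(.633,-.1885,.19,25.8)
```

```text
at [ 0.6324 -0.1216  0.219 ] [-179.8    0.2   25.7] t 9.45 row [-0.0943  0.2024  0.0963] -0.0008
```

Call:
jog_arm(rows="-.094 .202 .05 0;-.094 .202 .1 0;-.094 .202 .1 0;-.094 .202 .1 0;-.094 .202 .1 0")

```text
time: 9.95
eef_pos: [0.6346, -0.1856, 0.193]
tool_rot: [-3.141, -0.0, 0.453]
force: [1.3, -0.7, 0.9]
finger_gap: 0.0852
```

Run:
```python
from h import *
move(.633,-.1885,.052,25.8)
a=np.radians(25.8);C=np.array([.633,-.1885]);ex=np.array([np.cos(a),np.sin(a)]);ey=np.array([-ex[1],ex[0]])
P=[[*(C+.028*i*ex+.028*j*ey),.08] for i,j in((1,1),(1,-1),(-1,-1),(-1,1))]
px=wp(P);print(px.round(1))
im,d=env.get_image('wrist')
im=cv2.resize(im,None,fx=2,fy=2,interpolation=cv2.INTER_CUBIC)
cv2.polylines(im,[np.round(px*2+.5).astype(int)],True,(255,0,0),1)
save('w3.png',im[150:650,240:1040])
```

```text
at [ 0.6346 -0.1856  0.193 ] [-180.   -0.   26.] t 9.95 row [-0.0091  0.0066  0.47  ] 0.0009
[[290.5 162.5]
 [352.2 162.8]
 [350.2 220.7]
 [291.7 220.6]]
```

View pics/w3.png

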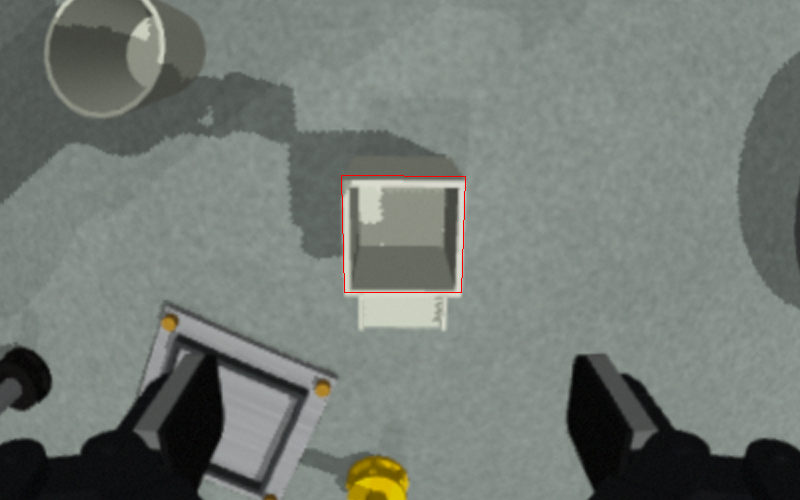

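The predicted outline matches the cell rim within about 1.5 mm. Descend and grip.

Call:
jog_arm(rows="-.01 .006 .15 0;-.013 .006 .3 0;-.013 .006 .42 0;-.013 .006 .47 0;-.013 .006 .505 0;-.013 .006 .505 0;-.013 .006 .505 0")

```text
time: 10.7
eef_pos: [0.6332, -0.191, 0.0432]
tool_rot: [3.139, -0.002, 0.451]
force: [0.1, 0.6, 1.0]
finger_gap: 0.0855
```

Call:
jog_arm(rows="0 0 0 0;0 0 0 0;0 0 0 0;0 0 0 0;0 0 0 0;0 0 0 0;0 0 0 0;0 0 0 0;0 0 0 0", hand=0, newtons=30)

```text
time: 11.6
eef_pos: [0.6326, -0.1909, 0.0428]
tool_rot: [3.14, -0.001, 0.451]
force: [-1.2, 1.8, 5.9]
finger_gap: 0.055
```

Call:
jog_arm(rows="0 0 -.02 0;0 0 -.06 0;0 0 -.12 0;0 0 -.2 0;0 0 -.27 0;0 0 -.3 0;0 0 -.3 0;0 0 -.3 0")

```text
time: 12.4
eef_pos: [0.6312, -0.1904, 0.1304]
tool_rot: [-3.141, 0.001, 0.451]
force: [1.0, 0.1, -2.2]
finger_gap: 0.0551
```

Run:
```python
from h import *
move(.4498,-.1443,.13,1.6)
im,d=env.get_image('wrist');im=cv2.resize(im[60:360,120:520],None,fx=1.8,fy=1.8);save('w4.png',im)
```

```text
at [ 0.6312 -0.1904  0.1304] [-180.     0.    25.8] t 12.4 row [-0.4775 -0.4016  0.0019] 0.1346
```

View pics/w4.png

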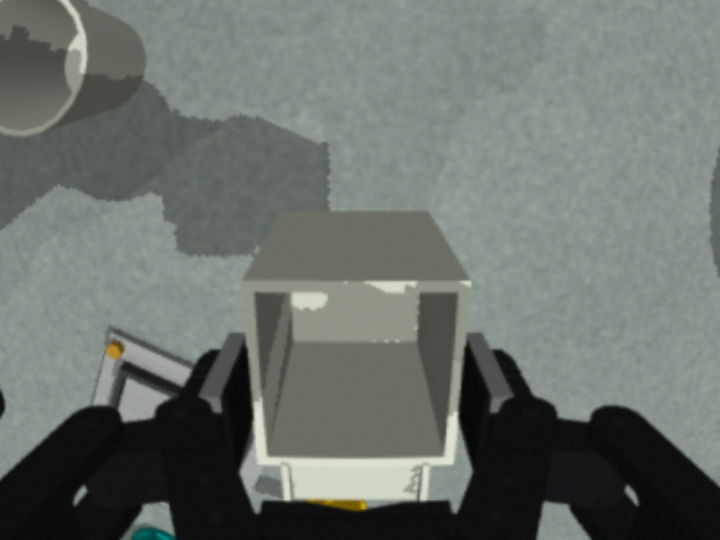

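Held square. Carry it over the frame.

Call:
jog_arm(rows="-.08 -.067 0 .02;-.2 -.16 0 .06;-.3 -.25 0 .09;-.4 -.335 0 .115;-.46 -.385 0 .13;-.478 -.402 0 .135;-.478 -.402 0 .135;-.478 -.402 0 .135;-.478 -.402 0 .135")

```text
time: 13.35
eef_pos: [0.4512, -0.145, 0.1311]
tool_rot: [3.141, -0.001, 0.027]
force: [0.1, -0.4, -1.4]
finger_gap: 0.0553
```

Call:
jog_arm(rows="0 0 .06 0;0 0 .12 0;0 0 .17 0;0 0 .2 0;0 0 .2 0;0 0 .2 0")

```text
time: 13.95
eef_pos: [0.4506, -0.1447, 0.0713]
tool_rot: [3.141, -0.0, 0.027]
force: [0.4, 0.8, -1.3]
finger_gap: 0.055
```

Run:
```python
from h import *
move(.4498,-.1443,.0508,1.6)
im,d,P=pts('scene');im=cv2.resize(im[130:250,200:340],None,fx=5,fy=5,interpolation=cv2.INTER_CUBIC);save('s3.png',im)
```

```text
at [ 0.4506 -0.1447  0.0713] [180.   -0.    1.5] t 13.95 row [-0.0026 -0.0014  0.0685] -0.0004
```

View pics/s3.png

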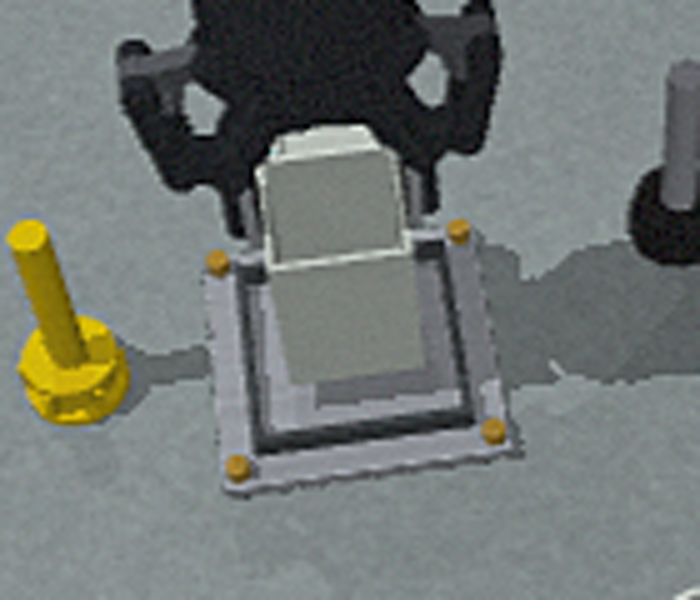

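The cell is centred and square about 20 mm above the plate. Lower it, release and retract.

Call:
jog_arm(rows="-.003 -.001 .02 0;-.003 -.001 .04 0;-.003 -.001 .055 0;-.003 -.001 .062 0;-.003 -.001 .066 0;-.003 -.001 .069 0;-.003 -.001 .069 0;-.003 -.001 .069 0")

```text
time: 14.8
eef_pos: [0.4492, -0.1441, 0.0509]
tool_rot: [-3.141, 0.0, 0.027]
force: [-2.7, 2.2, 6.1]
finger_gap: 0.0553
```

Run:
```python
from h import *
move(.4498,-.1443,.0508,1.6);print(env.observe()['force'])
```

```text
at [ 0.4492 -0.1441  0.0509] [-180.     0.     1.5] t 14.8 row [0.0021 0.0008 0.0004] -0.0004
[-2.73973212  2.20422639  6.05177752]
```

Call:
jog_arm(rows="0 0 0 0;0 0 0 0;0 0 0 0;0 0 0 0;0 0 0 0;0 0 0 0;0 0 0 0;0 0 0 0", hand=1)

```text
time: 15.6
eef_pos: [0.4492, -0.1442, 0.0504]
tool_rot: [3.142, -0.0, 0.027]
force: [-0.1, 0.4, 0.0]
finger_gap: 0.0851
```

Call:
jog_arm(rows="0 0 -.05 0;0 0 -.2 0;0 0 -.35 0;0 0 -.5 0;0 0 -.6 0;0 0 -.6 0;0 0 -.6 0;0 0 -.6 0")

```text
time: 16.4
eef_pos: [0.4483, -0.1437, 0.2289]
tool_rot: [-3.14, 0.002, 0.026]
force: [-0.7, 0.6, 0.1]
finger_gap: 0.0853
```

```bash
python3 - <<'E'
from h import *
s=env.observe();print(s['time'],s['eef_pos'],s['force'])
im,d,P=pts('scene')
q=P[(d>0)&(abs(P[...,0]-.44)<.07)&(abs(P[...,1]+.144)<.05)&(P[...,2]>.079)&(P[...,2]<.098)]
r=cv2.minAreaRect(q[:,:2].astype(np.float32)*1000);print(r,'z',np.percentile(q[:,2],[50,95]))
a=np.c_[q[q[:,2]>.084][:,:2],np.ones((q[:,2]>.084).sum())];print('slope',np.linalg.lstsq(a,q[q[:,2]>.084][:,2],rcond=None)[0])
save('s4.png',cv2.resize(im[110:270,180:480],None,fx=2.6,fy=2.6,interpolation=cv2.INTER_CUBIC))
E
python3 tilt.py|grep -A9 rotor|tail -2
```

```text
16.4 [ 0.44833892 -0.14369293  0.22886534] [-0.73864381  0.590243    0.06657425]
((441.28460693359375, -143.63975524902344), (77.33683776855469, 55.92475509643555), 1.1001012325286865) z [0.08640434 0.09059761]
slope [ 0.01224781 -0.0006743   0.08232311]
slope x,y [-0.002 -0.017]
spare 127
```

View pics/s4.png

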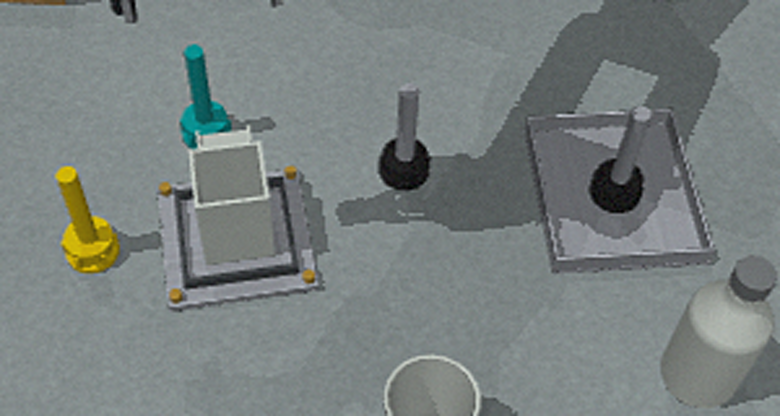

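Cell centre is about (0.451, −0.1435), within 2 mm of the plate centre, square within 1° and with its rim level at about 88 mm. The rotor is upright in the tray and the other objects haven't moved.

```bash
python3 -c "
from cell import env
print(env.finish_job())"
```

```text
the job is handed in; nothing more can be done
None
```

The job is done and handed in at about 16.5 s of the 51 s allowed. I lifted the used rotor out of the frame and stood it near the middle of the tray. Then I stood the flotation cell on the plate inside the frame, with its lip towards the robot. Both were lowered to light contact (6–8 N) and then released.

- **Rotor:** upright within about 1° and within a few millimetres of the tray centre.
- **Cell:** within about 2 mm of the plate centre and square within about 1°. Its rim is at 86–90 mm, which matches the 8 mm plate plus its 80–82 mm height.
- **Robot and surroundings:** the gripper is open and clear of everything, and the look-alikes were left untouched.
- **Disagreement:** in one picture the rotor looked tilted while held over the tray. The depth data put its slope under 2°, so the lean was only camera perspective. No check failed.

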